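Release the mosaic vase from its ratchet clamp

TASK

The grout has set: press down the clamp's release lever, gently, never forcing it against its stop, and keep it down until the jaw has backed all the way off the mosaic vase. Then let go of the lever, lift the vase out of the clamp and stand it upright, without dropping it, wholly on the round cork tile, leaving the other things on the table alone.

Things in the scene. Friction and masses are not known exactly. Their poses are not given: they have to be found in the camera images.
- clamp: Ratchet clamp fixed to the table: plywood base 130 x 325 x 16 mm, long along its y. Origin at table level under the middle; z up. At +y a fixed V of two black pads; at -y a steel ratchet wheel (66 mm across, axle along x at y -55, z 58 mm) whose sprung pawl (pivot along x at y -97, z 91 mm) keeps the jaw from backing off. More than 20 N of push anywhere on the clamp or lever damages it.
- lever_bar (a point): Top middle of the thumb bar, a 12 mm round bar 34 mm long along x at the release lever's end, at the clamp's -y end, 121 mm up; hinged 80 mm inwards, so it drops and moves outwards up to 6 mm. Idle play of 0 to 21 mm, not known beforehand (1 to 2 N); then 5 to 10.5 N over some 10 mm while it lifts the pawl clear; 1 to 2 mm on comes a rubber stop (2 to 3 N per mm), told only by force: rest there with 12 to 16 N.
- jaw (a joint): How far the sliding jaw has backed off towards the clamp's -y, in m: 0 clamped, 0.035 fully back. A damped spring draws it back in some 3 to 4 s while the pawl is held off the wheel; let go too early, the pawl catches a tooth (one per 8 mm) and the jaw stops there. Not to be pushed.
- vase_mid (a point): Centre, half-way up, of the mosaic vase (0.2 to 0.4 kg): tapered, 130 mm high, 62 mm across the foot, 48 mm across the rim; z is its axis, up. It stands on the clamp's base, 85 mm to +y of the clamp's origin, rim 146 mm above the table; jaw and pads reach up to 76 mm, so take it from above by its upper third, about 51 mm across. The jaw's overhanging pad holds its foot down until the jaw is back.
- tile_top (a point): Centre of the upper face of the round cork tile, 140 mm across and 8 mm thick, fixed on the table.
- tub: White grout tub, 110 mm across and 110 mm high; origin under its centre. Leave alone.
- jar: Glass jar with a black lid, 60 mm across, 90 mm high; origin under its centre. Leave alone.
- sponge: Yellow sponge block, 70 x 110 x 35 mm; origin under its centre. Leave alone.
- spreader: Spatula lying flat on the table nearer the robot, handle to its -x; leave alone.

How it is judged:
By the outcome, as a careful person would: the job done as asked, in the order asked, and still so for the second after the job is handed in, with the robot touching nothing.
It also fails if it takes over 69 s, if anything falls off the work surface, if the arm or the gripper's body presses on something with over 40 N, if the wrist force passes 120 N, or if a joint passes its speed limit or range.

ROBOT

A 6-joint arm with a two-finger parallel gripper is mounted at the origin on the work surface. World frame = base frame: x ahead of the robot, y to its left, z up, the work surface at z = 0. Lengths are in mm, angles in rad, forces in N, time in s.
With the tool pointing down it reaches from about 350 to 975 mm from the base axis. Payload 7.1 kg.
Tool frame: the origin (TCP) lies at the very end of the fingers, on their centre line; the grasp point (between the pads) lies ctrl.hold_point_z behind it (ctrl.hold_point_z is the distance from the TCP to the grasp point, in mm); z points along the fingers, y is the line along which they close (so a half turn about z gives the same grasp; the last joint's range is limited). The gripper opens to 88 mm and grips with 3 to 60 N. Pads are 20 mm wide; open, the fingers measure 115 mm over their backs; the gripper's body (75 mm by 178 mm) begins 61 mm behind the grasp point.
Start: joints at [1.116, 0.423, 1.63, -0, 1.089, -0.019], TCP at [263.802, 566.58, 222.675] pointing down, gripper open.
Joint ranges: [-3, 3], [-0.9, 2.11], [0.09, 2.58], [-1.31, 4.45], [0.11, 2.69], [-2.54, 2.54]. Speed limits (rad/s): [2.39, 2.39, 3.01, 3.14, 3.14, 3.14].

INTERFACE

Orientations are given as a rotation vector (axis times angle).
In Python, from workcell import ctrl gives the robot as it stands. The module is installed in compiled form; this text tells all that it offers.
- The arm moves only by the shell command python3 -m creep 'ROWS'. ROWS is JSON, a list of rows, each an object with "translation": the shift along the tool's x, y, z in mm, a list of three; "angular": the turn, a rotation vector about the tool's x, y, z in rad, a list of three; "jaw": the opening, from 0 (shut) to 1 (fully open). A call has exactly 8 rows; each row is the pose to reach, as a shift and turn from the pose commanded when the call began, along the tool's axes at that moment; what a row does not reach only later rows make up. A row lasts 1/8 s, in which the tool goes at most 62.5 mm and 10.7 degrees, less where a joint would pass 70% of its speed; a pose out of reach is approached as far as the arm can. A call with a gripper value outside its range is refused whole. The fingers move at their own pace and stop on an object; the grip force is fixed at half the most. Time passes only in rows, so rows that repeat a pose let the fingers close, or fill a call up. It gives the time, the measured TCP pose, the force, the opening and the grip force at its end, in the units of the state.
- ctrl.get_obs(): the state, without advancing time (a new reading comes with each control period).
- ctrl.get_image(name): name is "side" or "top"; returns the picture (384x512x3 uint8, red, green, blue); there is no depth.
- ctrl.camera_info(name): a dict with "camera_matrix" (3x3 intrinsics, pixels), "world_from_camera" (4x4, takes a point from camera to world coordinates). Camera axes: x right, y up, looking along -z (the intrinsics and any distortion apply to the point x, -y, -z); pixel columns grow to the right and rows downward; lengths in mm; the calibration is good to about 2 mm. A picture is of the moment at which its call begins. camera_info takes no time and is no camera call.
- ctrl.close_job(): hands the job in; it is judged then, once.
Trained networks look in the newest picture that a camera, given by its name, has taken for a name from the list of things; names that differ only in an ending like _2 or _b are one class to them, and where a whole thing is asked for, a point or a joint stands for the part that bears it (a point fixed in the world has none). Each returns a list of dicts, best first, with "score" (0 to 1); they miss things now and then, are a little off and sometimes report something else, mostly with a low value. They report only what shows in the picture. A call takes as long as a camera call.
- ctrl.look_for(camera, label): "rect" ([left, top, right, bottom] in pixels, round what is visible of it).
The state is a dict: "t": time; "qpos": joint angles; "qvel": joint speeds; "joint_torque": joint torques, N m; "ee_pos": TCP position; "orientation": TCP orientation; "ft_force": force on the tool from outside, world axes, zero at the start; "moment": the same for the moment, N m; "width": finger opening in mm; "grasp_force": force on a finger pad.
Only numpy, scipy, OpenCV 4.12 (cv2) and the standard library are available. Lean on these libraries where they do the work, as an engineer would, in place of code of your own. Each camera call takes 0.05 s, during which the arm holds its last target. There are 200 camera calls.

## Working session

There is one attempt and no reset: what is moved stays moved. The work goes in short steps, Python scripts to look and compute and a shell command to move; the robot and the scene stay as the last step left them, time stands still between calls to the robot, and variables do not carry over. Pictures are saved under pics/ and viewed, at most 10 in all, crops included, and the job is handed in when it is done.

```bash
mkdir -p pics; python3 - <<'E'
from workcell import ctrl
import cv2,numpy as np
np.set_printoptions(precision=3,suppress=True)
for c in("side","top"):
    im=ctrl.get_image(c); cv2.imwrite(f"pics/{c}0.png",im[:,:,::-1])
    i=ctrl.camera_info(c); print(c,{k:(np.array(v) if not isinstance(v,str) else v) for k,v in i.items()})
    for n in("clamp","lever_bar","jaw","vase_mid","tile_top","tub","jar","sponge","spreader"):
        r=ctrl.look_for(c,n); print(n,[(np.round(x["rect"]).tolist(),round(x["score"],2)) for x in r[:2]])
print(ctrl.get_obs(),ctrl.hold_point_z)
E
```

```text
side {'camera_matrix': array([[397.275,   0.   , 260.584],
       [  0.   , 397.275, 190.13 ],
       [  0.   ,   0.   ,   1.   ]]), 'world_from_camera': array([[   0.773,    0.476,   -0.42 ,  160.232],
       [  -0.634,    0.596,   -0.493, -478.679],
       [   0.015,    0.647,    0.762,  848.298],
       [   0.   ,    0.   ,    0.   ,    1.   ]])}
clamp [([186.0, 139.0, 277.0, 249.0], 0.75)]
lever_bar [([232.0, 192.0, 259.0, 214.0], 0.62), ([186.0, 140.0, 271.0, 245.0], 0.6)]
jaw [([209.0, 155.0, 230.0, 181.0], 0.72)]
vase_mid [([201.0, 126.0, 225.0, 171.0], 0.93)]
tile_top [([262.0, 236.0, 319.0, 291.0], 0.63)]
tub [([228.0, 94.0, 266.0, 144.0], 0.74)]
jar [([388.0, 231.0, 422.0, 274.0], 0.55)]
sponge [([276.0, 144.0, 321.0, 178.0], 0.94)]
spreader [([65.0, 150.0, 154.0, 181.0], 0.67), ([200.0, 126.0, 225.0, 172.0], 0.22)]
top {'camera_matrix': array([[368.543,   0.   , 262.714],
       [  0.   , 368.543, 188.146],
       [  0.   ,   0.   ,   1.   ]]), 'world_from_camera': array([[   0.001,    0.997,   -0.072,  498.232],
       [  -1.   ,    0.   ,   -0.006,   20.123],
       [  -
[... 303 characters left out ...]
, 0.89)]
tile_top [([302.0, 179.0, 347.0, 227.0], 0.8)]
tub [([146.0, 109.0, 193.0, 149.0], 0.94)]
jar [([372.0, 116.0, 395.0, 141.0], 0.67)]
sponge [([226.0, 107.0, 265.0, 135.0], 0.95)]
spreader [([92.0, 245.0, 178.0, 302.0], 0.63)]
{'t': 1.0, 'qpos': array([ 1.116,  0.423,  1.63 ,  0.   ,  1.089, -0.019]), 'qvel': array([ 0.   ,  0.   ,  0.   ,  0.001, -0.002, -0.   ]), 'joint_torque': array([  0.   , -54.458, -27.405,   0.064,   0.017,  -0.   ]), 'ee_pos': array([263.81, 566.56, 222.67]), 'orientation': array([-0.679, -3.067,  0.   ]), 'ft_force': array([ 0.689, -0.165,  0.049]), 'moment': array([-0.034,  0.   , -0.01 ]), 'grasp_force': 0.0, 'width': 87.46261813199834} 18.700000000000003
```

```bash
cat > h.py <<'E'
import numpy as np,cv2
from workcell import ctrl
from scipy.spatial.transform import Rotation as R
def proj(c,p):
    i=ctrl.camera_info(c);M=np.linalg.inv(np.array(i["world_from_camera"]));K=np.array(i["camera_matrix"])
    q=M[:3,:3]@np.array(p,float)+M[:3,3]; u=K@np.array([q[0],-q[1],-q[2]]); return u[:2]/u[2]
def ray(c,uv):
    i=ctrl.camera_info(c);M=np.array(i["world_from_camera"]);K=np.array(i["camera_matrix"])
    d=np.linalg.inv(K)@np.array([uv[0],uv[1],1]); return M[:3,3],M[:3,:3]@np.array([d[0],-d[1],-d[2]])
def at(c,uv,z):
    o,d=ray(c,uv); return o+d*(z-o[2])/d[2]
def shift(p):  # world target TCP -> tool-axes shift
    o=ctrl.get_obs(); return R.from_rotvec(o["orientation"]).inv().apply(np.array(p)-o["ee_pos"])
E
python3 - <<'E'
import cv2,numpy as np
a=cv2.imread("pics/side0.png")[90:300,170:330]; b=cv2.imread("pics/top0.png")[95:245,140:360]
a=cv2.resize(a,None,fx=2.8,fy=2.8,interpolation=2)[:588]; b=cv2.resize(b,None,fx=3.6,fy=3.6,interpolation=2)
cv2.imwrite("pics/s1.png",a); cv2.imwrite("pics/t1.png",b)
from h import *
np.set_printoptions(precision=1,suppress=True)
print("vase rim-ish",at("top",(194,190),146),"bar",at("top",(278,209.5),121),"bar side",at("side",(245.5,203),121))
print("tile",at("top",(324.5,203),8),at("side",(290.5,263.5),8))
E
```

```text
vase rim-ish [562.9 205.4 146. ] bar [512.5 -14.5 121. ] bar side [508.  -16.5 121. ]
tile [ 533.5 -156.6    8. ] [ 532.3 -158.5    8. ]
```

View pics/s1.png

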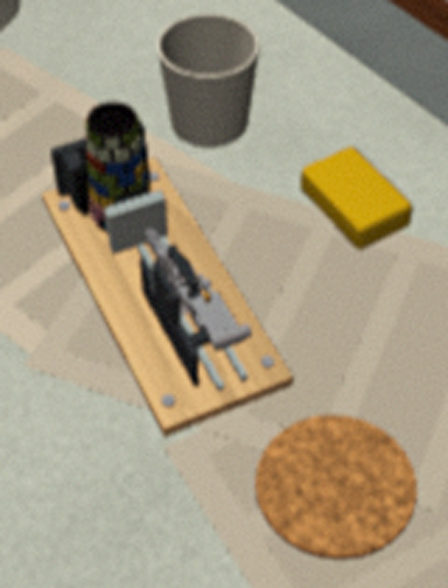

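View pics/t1.png

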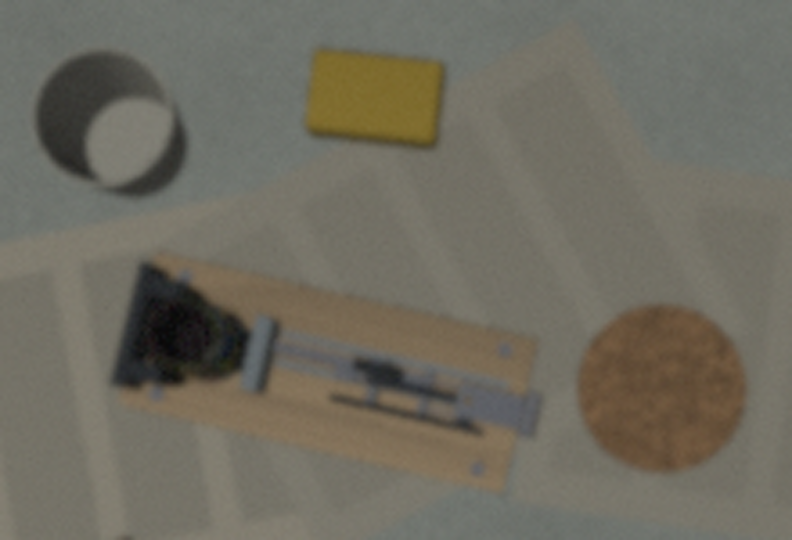

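The side view shows the clamp running diagonally: vase top around (210,130), lever bar around (254,211), tile around (290,263). In the top view the bar is around (288,210), the vase rim around (189,187), and the base corners are clear.

```bash
python3 - <<'E'
from h import *
np.set_printoptions(precision=1,suppress=True)
f=lambda x,y:(140+x/3.6,95+y/3.6); g=lambda x,y:(170+x/2.8,90+y/2.8)
C=[at("top",f(*p),16) for p in((150,252),(538,338),(505,492),(118,400))]
S=[at("side",g(*p),16) for p in((293,378),(168,432))]
print("corners",np.array(C),"side -y corners",np.array(S),"lens",[np.linalg.norm(C[i]-C[(i+1)%4]) for i in range(4)])
ctr=np.mean(C,0); ydir=(C[0]+C[3]-C[1]-C[2])[:2]; ydir/=np.linalg.norm(ydir); xdir=np.array([ydir[1],-ydir[0]])
print("ctr",ctr,"ydir",ydir,"yaw of clamp y from world y",np.arctan2(-ydir[0],ydir[1]))
print("vase expected",ctr[:2]+85*ydir,"rim top",at("top",f(178,330),146),"rim side",at("side",g(114,118),146))
for nm,p in(("bar top",at("top",f(531,413),121)),("bar side",at("side",g(233,337),121)),("barends t",at("top",f(537,392),121)),("t",at("top",f(528,434),121))):
    d=p[:2]-ctr[:2]; print(nm,p,"in clamp",d@xdir,d@ydir)
print("tile",at("top",f(662,387),8),at("side",g(336,485),8))
E
```

```text
corners [[646.3 268.4  16. ]
 [575.  -52.2  16. ]
 [449.1 -24.7  16. ]
 [523.9 292.7  16. ]] side -y corners [[572.3 -53.1  16. ]
 [448.7 -28.2  16. ]] lens [np.float64(328.4163332984895), np.float64(128.84249250623213), np.float64(326.08508539693554), np.float64(124.75101348245325)]
ctr [548.6 121.   16. ] ydir [0.2 1. ] yaw of clamp y from world y -0.22508607126859573
vase expected [567.5 203.9] rim top [571.6 217.5 146. ] rim side [571.3 213.3 146. ]
bar top [512.  -39.8 121. ] in clamp 0.21398816306077825 -164.93707453911847
bar side [508.6 -44.6 121. ] in clamp -1.9643016026606672 -170.42776223460956
barends t [527.5 -44.3 121. ] in clamp 16.357998283103306 -165.86499971457386
t [496.5 -37.5 121. ] in clamp -15.398136435487984 -166.1709768893618
tile [ 535.  -154.8    8. ] [ 531.9 -157.2    8. ]
```

```bash
python3 - <<'E'
from h import *
o=ctrl.get_obs(); print(np.round(shift([510,-43,165]),1), R.from_rotvec(o["orientation"]).as_matrix().round(3), o["t"])
E
```

```text
[-480.5 -448.6   57.7] [[-0.906  0.422 -0.   ]
 [ 0.422  0.906 -0.   ]
 [ 0.    -0.    -1.   ]] 1.0
```

```bash
python3 -m creep '[{"translation":[-15,-14,2],"angular":[0,0,-0.03],"jaw":0},{"translation":[-50,-47,6],"angular":[0,0,-0.06],"jaw":0},{"translation":[-90,-84,10],"angular":[0,0,-0.1],"jaw":0},{"translation":[-130,-121,15],"angular":[0,0,-0.13],"jaw":0},{"translation":[-170,-159,20],"angular":[0,0,-0.16],"jaw":0},{"translation":[-210,-196,25],"angular":[0,0,-0.18],"jaw":0},{"translation":[-250,-233,30],"angular":[0,0,-0.2],"jaw":0},{"translation":[-290,-271,35],"angular":[0,0,-0.21],"jaw":0}]'; python3 - <<'E'
from h import *
print(np.round(shift([510,-43,165]),1))
E
```

```text
t: 2.0
ee_pos: [413.0, 197.0, 187.9]
orientation: [0.353, 3.121, 0.001]
ft_force: [0.9, 0.9, 0.3]
width: 11.2
grasp_force: 0.0
[-148.1 -212.3   22.8]
```

```bash
python3 -m creep '[{"translation":[-25,-36,4],"angular":[0,0,0],"jaw":0},{"translation":[-52,-75,8],"angular":[0,0,0],"jaw":0},{"translation":[-80,-115,12],"angular":[0,0,0],"jaw":0},{"translation":[-108,-155,17],"angular":[0,0,0],"jaw":0},{"translation":[-130,-187,20],"angular":[0,0,0],"jaw":0},{"translation":[-143,-205,22],"angular":[0,0,0],"jaw":0},{"translation":[-148,-212,23],"angular":[0,0,0],"jaw":0},{"translation":[-148,-212,23],"angular":[0,0,0],"jaw":0}]'; python3 - <<'E'
from h import *
import cv2
o=ctrl.get_obs();print(o["t"],o["ee_pos"],o["ft_force"],o["width"])
t=ctrl.get_image("top")[:,:,::-1];s=ctrl.get_image("side")[:,:,::-1]
b=np.zeros((600,800,3),np.uint8)
b[:600,:400]=cv2.resize(s[155:255,220:287],(400,600),interpolation=2)
b[:280,400:]=cv2.resize(t[180:236,240:320],(400,280),interpolation=2)
b[290:590,400:]=cv2.resize(s[110:190,160:267],(400,300),interpolation=2)
cv2.imwrite("pics/c2.png",b)
for p in([510,-43,121],o["ee_pos"]): print(proj("side",p),proj("top",p))
E
```

```text
t: 3.0
ee_pos: [509.0, -41.3, 164.6]
orientation: [-0.355, -3.121, -0.0]
ft_force: [-0.4, 0.2, 0.9]
width: 0.4
grasp_force: 0.0
3.0 [508.98249701 -41.25252592 164.61818113] [-0.36741618  0.16197399  0.86641904] 0.402356501459489
[253.24137501 209.61357094] [288.71363022 210.45753813]
[252.41480178 197.38486395] [289.12816828 210.65286528]
```

View pics/c2.png

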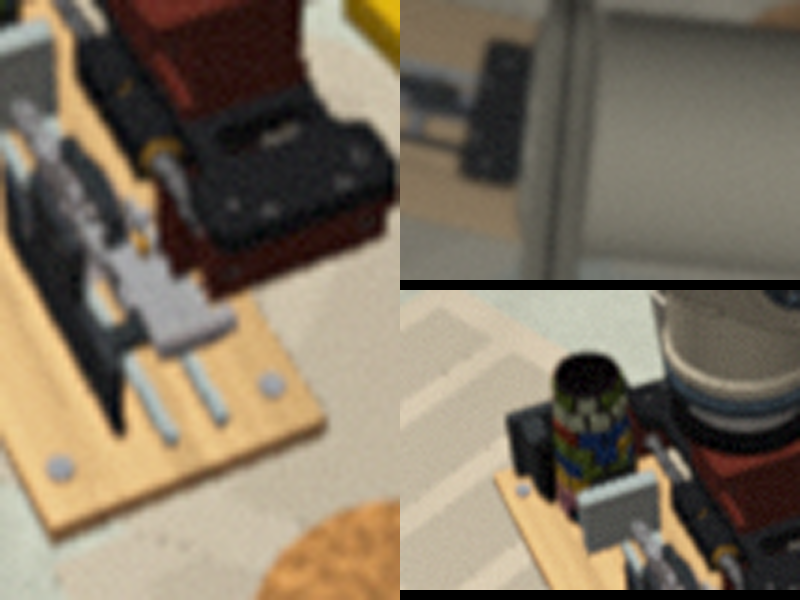

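```bash
python3 - <<'E'
from h import *
o=ctrl.get_obs();M=R.from_rotvec(o["orientation"]).as_matrix()
for l in([0,0,0],[0,0,-80],[0,-89,-80],[37,-89,-80],[-37,-89,-80],[37,89,-80],[10,-14,0],[10,14,0],[10,14,-80],[10,-14,-80]):
    p=proj("side",o["ee_pos"]+M@np.array(l)); print(l,((p-[220,155])*6).round())
E
```

```text
[0, 0, 0] [193. 253.]
[0, 0, -80] [193. 106.]
[0, -89, -80] [312. 288.]
[37, -89, -80] [209. 328.]
[-37, -89, -80] [412. 250.]
[37, 89, -80] [ -6. -24.]
[10, -14, 0] [185. 289.]
[10, 14, 0] [152. 236.]
[10, 14, -80] [149.  89.]
[10, -14, -80] [184. 143.]
```

The side crop shows the bar at about pixel (253,210), as predicted. The fingers sit behind the gripper body above it.

```bash
python3 -m creep '[{"translation":[0,0,8],"angular":[0,0,0],"jaw":0},{"translation":[0,-1,18],"angular":[0,0,0],"jaw":0},{"translation":[0,-1,28],"angular":[0,0,0],"jaw":0},{"translation":[0,-2,36],"angular":[0,0,0],"jaw":0},{"translation":[0,-2,41],"angular":[0,0,0],"jaw":0},{"translation":[0,-2,43],"angular":[0,0,0],"jaw":0},{"translation":[0,-2,45],"angular":[0,0,0],"jaw":0},{"translation":[0,-2,47],"angular":[0,0,0],"jaw":0}]'
```

```text
t: 4.1
ee_pos: [508.9, -43.3, 117.8]
orientation: [0.354, 3.121, -0.0]
ft_force: [-0.2, -0.6, -0.0]
width: 0.7
grasp_force: 0.2
```

```bash
python3 -m creep '[{"translation":[0,0,1],"angular":[0,0,0],"jaw":0},{"translation":[0,0,2],"angular":[0,0,0],"jaw":0},{"translation":[0,0,3],"angular":[0,0,0],"jaw":0},{"translation":[0,0,4],"angular":[0,0,0],"jaw":0},{"translation":[0,0,5],"angular":[0,0,0],"jaw":0},{"translation":[0,0,6],"angular":[0,0,0],"jaw":0},{"translation":[0,0,6],"angular":[0,0,0],"jaw":0},{"translation":[0,0,6],"angular":[0,0,0],"jaw":0}]'
```

```text
t: 5.1
ee_pos: [508.8, -43.9, 112.3]
orientation: [0.353, 3.121, -0.002]
ft_force: [-3.3, -4.7, 9.0]
width: 0.5
grasp_force: 4.3
```

```bash
python3 -m creep '[{"translation":[0,0,0.5],"angular":[0,0,0],"jaw":0},{"translation":[0,-0.5,1],"angular":[0,0,0],"jaw":0},{"translation":[0,-0.5,1.5],"angular":[0,0,0],"jaw":0},{"translation":[0,-0.5,2],"angular":[0,0,0],"jaw":0},{"translation":[0,-0.5,2],"angular":[0,0,0],"jaw":0},{"translation":[0,-0.5,2],"angular":[0,0,0],"jaw":0},{"translation":[0,-0.5,2],"angular":[0,0,0],"jaw":0},{"translation":[0,-0.5,2],"angular":[0,0,0],"jaw":0}]'; python3 - <<'E'
from h import *
o=ctrl.get_obs();print(o["ft_force"],o["moment"])
s=ctrl.get_image("side")[:,:,::-1]
cv2.imwrite("pics/c3.png",cv2.resize(s[125:250,175:300],(600,600),interpolation=2))
E
```

```text
t: 6.1
ee_pos: [508.7, -44.3, 110.4]
orientation: [0.353, 3.121, -0.001]
ft_force: [-3.2, -4.5, 9.7]
width: 0.9
grasp_force: 4.2
[-3.17694803 -4.4687979   9.67824931] [-0.83990293  0.53112823  0.06005893]
```

View pics/c3.png

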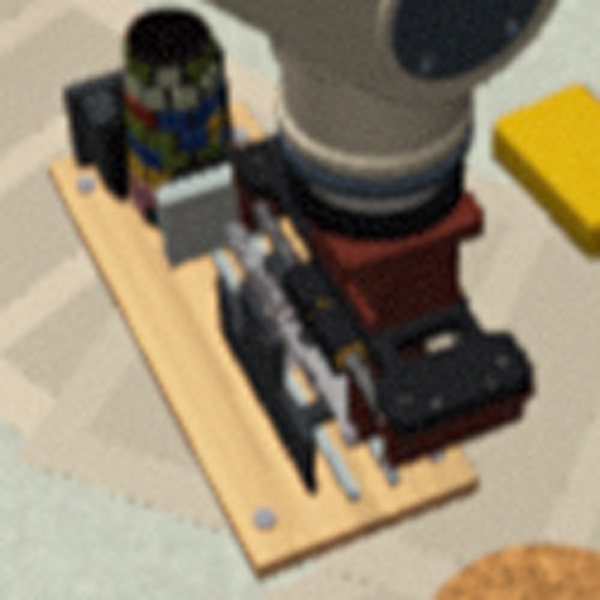

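The jaw is still against the vase, the lever is under the fingers, and force is rising slowly, so this is the pawl-lifting stretch. I'll continue in small steps.

```bash
python3 -m creep '[{"translation":[0,0,0.5],"angular":[0,0,0],"jaw":0},{"translation":[0,-0.5,1],"angular":[0,0,0],"jaw":0},{"translation":[0,-0.5,1.5],"angular":[0,0,0],"jaw":0},{"translation":[0,-0.5,2],"angular":[0,0,0],"jaw":0},{"translation":[0,-0.5,2],"angular":[0,0,0],"jaw":0},{"translation":[0,-0.5,2],"angular":[0,0,0],"jaw":0},{"translation":[0,-0.5,2],"angular":[0,0,0],"jaw":0},{"translation":[0,-0.5,2],"angular":[0,0,0],"jaw":0}]'
```

```text
t: 7.15
ee_pos: [508.6, -44.8, 108.4]
orientation: [0.353, 3.121, -0.001]
ft_force: [-2.6, -4.4, 9.9]
width: 0.3
grasp_force: 4.1
```

```bash
python3 -m creep '[{"translation":[0,0,0.5],"angular":[0,0,0],"jaw":0},{"translation":[0,-0.5,1],"angular":[0,0,0],"jaw":0},{"translation":[0,-0.5,1.5],"angular":[0,0,0],"jaw":0},{"translation":[0,-0.5,2],"angular":[0,0,0],"jaw":0},{"translation":[0,-0.5,2],"angular":[0,0,0],"jaw":0},{"translation":[0,-0.5,2],"angular":[0,0,0],"jaw":0},{"translation":[0,-0.5,2],"angular":[0,0,0],"jaw":0},{"translation":[0,-0.5,2],"angular":[0,0,0],"jaw":0}]'; python3 - <<'E'
from h import *
s=ctrl.get_image("side")
for n in("jaw","lever_bar"): print([(np.round(x["rect"],1).tolist(),round(x["score"],2)) for x in ctrl.look_for("side",n)[:2]])
E
```

```text
t: 8.15
ee_pos: [508.5, -45.2, 106.3]
orientation: [0.353, 3.121, -0.001]
ft_force: [-2.3, -4.1, 8.6]
width: 0.5
grasp_force: 3.8
[]
[([234.2, 195.7, 248.8, 221.8], 0.56)]
```

```bash
python3 - <<'E'
from h import *
s=ctrl.get_image("side")[:,:,::-1]
o=ctrl.get_obs();print(o["t"],o["ft_force"],o["ee_pos"])
cv2.imwrite("pics/c4.png",cv2.resize(s[155:230,200:275],(600,600),interpolation=2))
print((proj("side",o["ee_pos"])-[200,155])*8)
E
```

```text
8.35 [-2.79753136 -3.00524326  8.54748571] [508.47173107 -45.15777253 106.32888141]
[426.40712253 474.84075238]
```

View pics/c4.png

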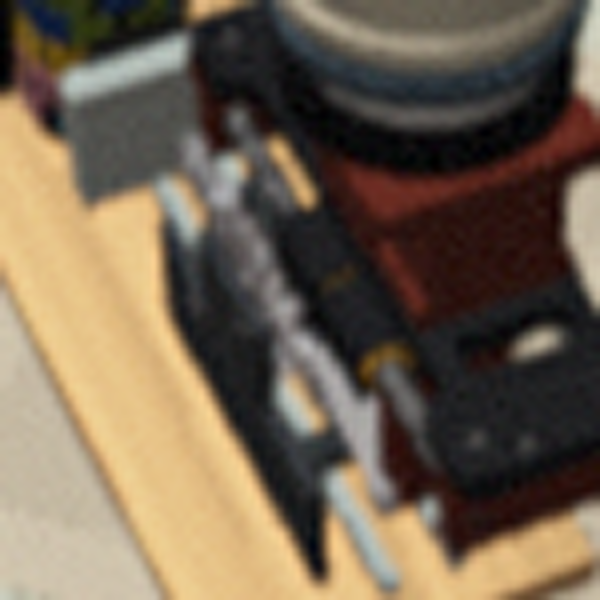

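The jaw has not moved yet: its top-left corner is still at about (208,165). The sideways force comes from the bar swinging outwards, so I'll follow it out while pressing on.

```bash
python3 -m creep '[{"translation":[0,-0.5,0.5],"angular":[0,0,0],"jaw":0},{"translation":[0,-1,1],"angular":[0,0,0],"jaw":0},{"translation":[0,-1,1.5],"angular":[0,0,0],"jaw":0},{"translation":[0,-1,2],"angular":[0,0,0],"jaw":0},{"translation":[0,-1,2],"angular":[0,0,0],"jaw":0},{"translation":[0,-1,2],"angular":[0,0,0],"jaw":0},{"translation":[0,-1,2],"angular":[0,0,0],"jaw":0},{"translation":[0,-1,2],"angular":[0,0,0],"jaw":0}]'
```

```text
t: 9.35
ee_pos: [508.4, -45.6, 104.3]
orientation: [0.354, 3.121, 0.0]
ft_force: [-1.4, -0.0, 8.3]
width: 0.6
grasp_force: 4.0
```

```bash
python3 -m creep '[{"translation":[0,-0.5,0.5],"angular":[0,0,0],"jaw":0},{"translation":[0,-0.5,1],"angular":[0,0,0],"jaw":0},{"translation":[0,-0.5,1.5],"angular":[0,0,0],"jaw":0},{"translation":[0,-0.5,2],"angular":[0,0,0],"jaw":0},{"translation":[0,-0.5,2],"angular":[0,0,0],"jaw":0},{"translation":[0,-0.5,2],"angular":[0,0,0],"jaw":0},{"translation":[0,-0.5,2],"angular":[0,0,0],"jaw":0},{"translation":[0,-0.5,2],"angular":[0,0,0],"jaw":0}]'; python3 - <<'E'
from h import *
s=ctrl.get_image("side")
for n in("jaw","vase_mid"): print([(np.round(x["rect"],1).tolist(),round(x["score"],2)) for x in ctrl.look_for("side",n)[:2]])
E
```

```text
t: 10.35
ee_pos: [508.8, -46.0, 102.7]
orientation: [0.354, 3.12, 0.001]
ft_force: [-0.8, -0.2, 10.8]
width: 0.7
grasp_force: 5.3
[([209.4, 165.0, 229.4, 186.2], 0.71), ([233.5, 199.3, 247.7, 220.2], 0.33)]
[([200.1, 125.9, 228.1, 172.2], 0.87)]
```

```bash
python3 -m creep '[{"translation":[0,0,0.5],"angular":[0,0,0],"jaw":0},{"translation":[0,0,1],"angular":[0,0,0],"jaw":0},{"translation":[0,0,1],"angular":[0,0,0],"jaw":0},{"translation":[0,0,1],"angular":[0,0,0],"jaw":0},{"translation":[0,0,1],"angular":[0,0,0],"jaw":0},{"translation":[0,0,1],"angular":[0,0,0],"jaw":0},{"translation":[0,0,1],"angular":[0,0,0],"jaw":0},{"translation":[0,0,1],"angular":[0,0,0],"jaw":0}]'; python3 - <<'E'
from h import *
s=ctrl.get_image("side")
print(ctrl.get_obs()["ft_force"])
for n in("jaw","vase_mid"): print([(np.round(x["rect"],1).tolist(),round(x["score"],2)) for x in ctrl.look_for("side",n)[:2]])
E
```

```text
t: 11.5
ee_pos: [508.9, -46.0, 101.8]
orientation: [0.354, 3.119, 0.001]
ft_force: [-2.0, 0.7, 12.2]
width: 0.3
grasp_force: 6.1
[-2.26737278  0.46040197 13.17527386]
[([215.0, 165.3, 228.7, 187.7], 0.82)]
[([199.8, 125.2, 226.2, 172.6], 0.59)]
```

```bash
python3 -m creep '[{"translation":[0,0,0.2],"angular":[0,0,0],"jaw":0},{"translation":[0,0,0.2],"angular":[0,0,0],"jaw":0},{"translation":[0,0,0.2],"angular":[0,0,0],"jaw":0},{"translation":[0,0,0.2],"angular":[0,0,0],"jaw":0},{"translation":[0,0,0.2],"angular":[0,0,0],"jaw":0},{"translation":[0,0,0.2],"angular":[0,0,0],"jaw":0},{"translation":[0,0,0.2],"angular":[0,0,0],"jaw":0},{"translation":[0,0,0.2],"angular":[0,0,0],"jaw":0}]'; python3 - <<'E'
from h import *
s=ctrl.get_image("side")[:,:,::-1]
o=ctrl.get_obs();print(o["t"],o["ft_force"],o["ee_pos"])
cv2.imwrite("pics/c5.png",cv2.resize(s[120:220,185:285],(600,600),interpolation=2))
E
```

```text
t: 12.65
ee_pos: [508.9, -46.0, 101.7]
orientation: [0.354, 3.119, 0.001]
ft_force: [-1.6, 0.7, 12.9]
width: 0.5
grasp_force: 6.3
12.7 [-2.50958611  0.13367947 14.10127039] [508.90325477 -46.04503517 101.6586951 ]
```

View pics/c5.png

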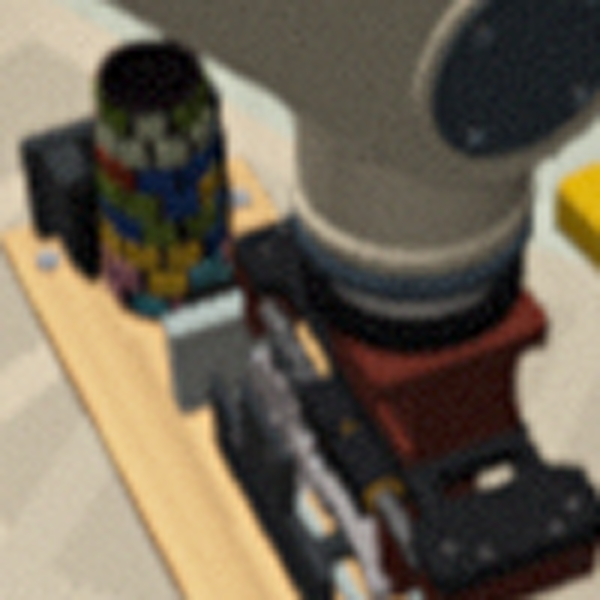

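The jaw has moved off the vase: its top-left corner went from about (208,165) to (212.5,175), and the foot of the vase is visible. I'll hold until it stops.

```bash
python3 -m creep '[{"translation":[0,0,0],"angular":[0,0,0],"jaw":0},{"translation":[0,0,0],"angular":[0,0,0],"jaw":0},{"translation":[0,0,0],"angular":[0,0,0],"jaw":0},{"translation":[0,0,0],"angular":[0,0,0],"jaw":0},{"translation":[0,0,0],"angular":[0,0,0],"jaw":0},{"translation":[0,0,0],"angular":[0,0,0],"jaw":0},{"translation":[0,0,0],"angular":[0,0,0],"jaw":0},{"translation":[0,0,0],"angular":[0,0,0],"jaw":0}]'
python3 - <<'E'
from h import *
cv2.imwrite("pics/d1.png",ctrl.get_image("side")[:,:,::-1])
E
python3 -m creep '[{"translation":[0,0,0],"angular":[0,0,0],"jaw":0},{"translation":[0,0,0],"angular":[0,0,0],"jaw":0},{"translation":[0,0,0],"angular":[0,0,0],"jaw":0},{"translation":[0,0,0],"angular":[0,0,0],"jaw":0},{"translation":[0,0,0],"angular":[0,0,0],"jaw":0},{"translation":[0,0,0],"angular":[0,0,0],"jaw":0},{"translation":[0,0,0],"angular":[0,0,0],"jaw":0},{"translation":[0,0,0],"angular":[0,0,0],"jaw":0}]'
python3 - <<'E'
from h import *
s=ctrl.get_image("side")[:,:,::-1]; cv2.imwrite("pics/d2.png",s)
a=cv2.imread("pics/d1.png"); i0=cv2.imread("pics/side0.png")
T=i0[156:178,208:230]
for im in(a,s):
    m=cv2.matchTemplate(im[150:205,200:245],T,cv2.TM_CCOEFF_NORMED);_,v,_,l=cv2.minMaxLoc(m);print(v,l[0]+200-208,l[1]+150-156)
print(np.abs(a[150:200,200:235].astype(int)-s[150:200,200:235]).mean())
yd=np.array([.223,.975,0]);c=np.array([548.6,121,70])
for k in(0,35): print(proj("side",c+(45-k)*yd))
o=np.zeros((600,800,3),np.uint8)
for j,im in enumerate((a,s)): o[:,j*400:j*400+395]=cv2.resize(im[140:215,195:245],(395,600),interpolation=2)
cv2.imwrite("pics/c6.png",o)
E
```

```text
t: 13.7
ee_pos: [508.9, -46.0, 101.7]
orientation: [0.354, 3.119, 0.001]
ft_force: [-2.7, -0.9, 12.1]
width: 0.5
grasp_force: 6.3
t: 14.75
ee_pos: [508.9, -46.0, 101.7]
orientation: [0.354, 3.12, 0.001]
ft_force: [-1.3, -0.1, 11.4]
width: 0.4
grasp_force: 6.3
0.36226198077201843 4 9
0.36341196298599243 4 9
2.5645714285714285
[219.32572806 164.69054715]
[224.40339584 173.23624944]
```

View pics/c6.png

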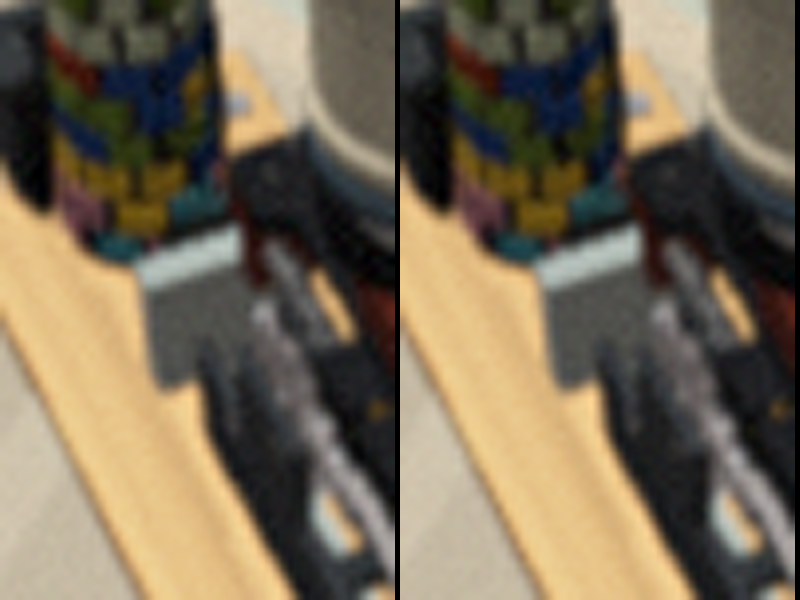

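Both frames match: the jaw stopped after moving about (4,9) px, and 35 mm predicts about (5,8.5), so it is fully back. I'll release and measure the vase.

```bash
python3 -m creep '[{"translation":[0,0,-4],"angular":[0,0,0],"jaw":0},{"translation":[0,0,-10],"angular":[0,0,0],"jaw":0},{"translation":[0,0,-18],"angular":[0,0,0],"jaw":0},{"translation":[0,0,-28],"angular":[0,0,0],"jaw":0},{"translation":[0,0,-45],"angular":[0,0,0],"jaw":0},{"translation":[0,0,-70],"angular":[0,0,0],"jaw":0.4},{"translation":[15,0,-100],"angular":[0,0,0],"jaw":1},{"translation":[30,0,-120],"angular":[0,0,0],"jaw":1}]'
python3 - <<'E'
from h import *
from scipy.optimize import least_squares
np.set_printoptions(precision=1,suppress=True)
rects={}
for c in("side","top"):
    ctrl.get_image(c); 
    for n in("vase_mid","jaw"):
        r=ctrl.look_for(c,n); print(c,n,[(np.round(x["rect"],1),round(x["score"],2)) for x in r[:1]])
        if n=="vase_mid" and r: rects[c]=r[0]["rect"]
a=np.linspace(0,2*np.pi,60);
def rect(c,x,y):
    P=[proj(c,[x+r*np.cos(t),y+r*np.sin(t),z]) for z,r in((16,31),(146,24)) for t in a]; return np.r_[np.min(P,0),np.max(P,0)]
for cs in(["side"],["top"],["side","top"]):
    if all(c in rects for c in cs):
        f=least_squares(lambda p:np.concatenate([rect(c,*p)-rects[c] for c in cs]),[568,208],diff_step=1e-3); print(cs,f.x,f.fun)
print(ctrl.get_obs()["ee_pos"])
E
```

```text
t: 15.8
ee_pos: [478.8, -39.5, 222.6]
orientation: [0.354, 3.12, -0.0]
ft_force: [-0.6, -0.3, -0.5]
width: 27.0
grasp_force: 0.0
side vase_mid [(array([198.2, 126.7, 226.5, 174. ]), 0.65)]
side jaw [(array([214.1, 164.8, 247.2, 219.5]), 0.73)]
top vase_mid [(array([182.8, 180.5, 211.6, 199.2]), 0.63)]
top jaw [(array([217.9, 185.8, 255.2, 209.7]), 0.58)]
['side'] [568.5 214.4] [ 2.2 -0.3 -2.4  0.4]
['top'] [568.8 210.1] [ 0.2 -1.9 -0.3  2.2]Traceback (most recent call last):
  File "<stdin>", line 15, in <module>
    return func(*args, **kwargs)
    result = trf(vector_fun.fun, vector_fun.jac, x0, f0, J0, lb, ub, ftol, xtol,
                 gtol, max_nfev, x_scale, loss_function, tr_solver,
                 tr_options.copy(), verbose, callback=callback_wrapped)
    return trf_no_bounds(
        fun, jac, x0, f0, J0, ftol, xtol, gtol, max_nfev, x_scale,
        loss_function, tr_solver, tr_options, verbose, callback=callback)
    f_new = fun(x_new)
    self._update_fun()
    ~~~~~~~~~~~~~~~~^^
    self.f = self.fun_wrapped(xp_copy(self.x))
             ~~~~~~~~~~~~~~~~^^^^^^^^^^^^^^^^^
    return np.atleast_1d(self.fun(x))
                         ~~~~~~~~^^^
    return self.f(x, *self.args, **self.kwargs)
           ~~~~~~^^^^^^^^^^^^^^^^^^^^^^^^^^^^^^
  File "<stdin>", line 15, in <lambda>
  File "<stdin>", line 12, in rect
  File "h.py", line 5, in proj
    i=ctrl.camera_info(c);M=np.linalg.inv(np.array(i["world_from_camera"]));K=np.array(i["camera_matrix"])
ValueError: time passes only in moves, steps and waits
```

```bash
python3 -m creep '[{"translation":[-2,20,0],"angular":[0,0,0],"jaw":1},{"translation":[-8,65,0],"angular":[0,0,0],"jaw":1},{"translation":[-14,115,0],"angular":[0,0,0],"jaw":1},{"translation":[-20,165,0],"angular":[0,0,0],"jaw":1},{"translation":[-26,215,0],"angular":[0,0,0],"jaw":1},{"translation":[-30,250,10],"angular":[0,0,0],"jaw":1},{"translation":[-32,263,25],"angular":[0,0,0],"jaw":1},{"translation":[-32,265,45],"angular":[0,0,0],"jaw":1}]'
python3 - <<'E'
from h import *
o=ctrl.get_obs();print(o["width"],o["orientation"],shift([569.5,211.5,103]).round(1))
out=np.zeros((600,800,3),np.uint8)
for j,(c,y,x) in enumerate((("side",(100,180),(175,255)),("top",(150,230),(150,230)))):
    out[:395,j*400:j*400+395]=cv2.resize(ctrl.get_image(c)[y[0]:y[1],x[0]:x[1],::-1],(395,395),interpolation=2)
cv2.imwrite("pics/c7.png",out[:400])
E
```

```text
t: 17.1
ee_pos: [569.1, 211.6, 173.6]
orientation: [-0.353, -3.121, 0.001]
ft_force: [0.3, 0.1, 0.0]
width: 87.9
grasp_force: 0.0
87.88376589096454 [-3.52732257e-01 -3.12078953e+00  1.13332522e-03] [-0.5  0.1 70.6]
```

View pics/c7.png

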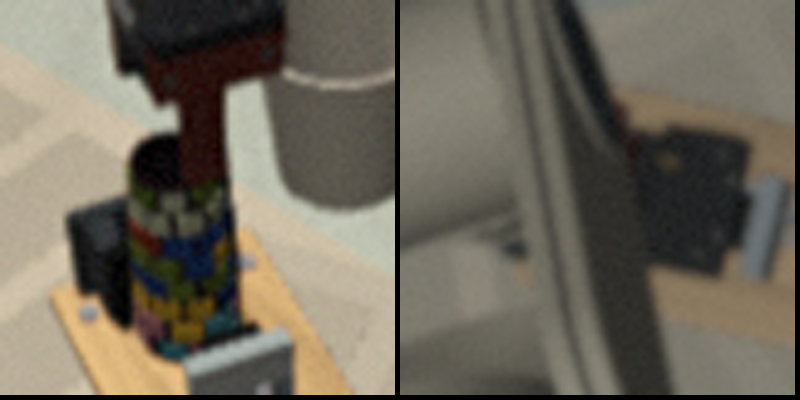

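The −y finger ends at about (216.5,137) in front of the rim, whose centre is near (211.5,132.5). I'll check the alignment by projection before lowering.

```bash
python3 - <<'E'
from h import *
o=ctrl.get_obs();M=R.from_rotvec(o["orientation"]).as_matrix()
print([proj("side",o["ee_pos"]+M@np.array(l)).round(1) for l in([10,-51,0],[-10,-51,0])])
for u in((211.5,132.5),(212,133)):print(at("side",u,146).round(1))
print(proj("side",[569.5,211.5,146]))
E
```

```text
[array([213.1, 139.1]), array([220.5, 136.8])]
[572.2 210.9 146. ]
[572.1 208.5 146. ]
[210.53941184 132.79765631]
```

```bash
python3 -m creep '[{"translation":[-1.5,0,8],"angular":[0,0,0],"jaw":1},{"translation":[-1.5,0,20],"angular":[0,0,0],"jaw":1},{"translation":[-1.5,0,33],"angular":[0,0,0],"jaw":1},{"translation":[-1.5,0,46],"angular":[0,0,0],"jaw":1},{"translation":[-1.5,0,57],"angular":[0,0,0],"jaw":1},{"translation":[-1.5,0,65],"angular":[0,0,0],"jaw":1},{"translation":[-1.5,0,69],"angular":[0,0,0],"jaw":1},{"translation":[-1.5,0,70],"angular":[0,0,0],"jaw":1}]'
python3 -m creep '[{"translation":[0,0,0],"angular":[0,0,0],"jaw":0.8},{"translation":[0,0,0],"angular":[0,0,0],"jaw":0.7},{"translation":[0,0,0],"angular":[0,0,0],"jaw":0.65},{"translation":[0,0,0],"angular":[0,0,0],"jaw":0.6},{"translation":[0,0,0],"angular":[0,0,0],"jaw":0.55},{"translation":[0,0,0],"angular":[0,0,0],"jaw":0.5},{"translation":[0,0,0],"angular":[0,0,0],"jaw":0.4},{"translation":[0,0,0],"angular":[0,0,0],"jaw":0.3}]'
```

```text
t: 18.2
ee_pos: [570.7, 211.4, 105.3]
orientation: [-0.354, -3.122, 0.0]
ft_force: [1.0, 0.5, 0.4]
width: 87.9
grasp_force: 0.0
t: 19.2
ee_pos: [571.3, 211.8, 106.0]
orientation: [0.354, 3.12, 0.002]
ft_force: [1.5, 4.0, 6.5]
width: 51.3
grasp_force: 30.1
```

```bash
python3 -m creep '[{"translation":[0,0,0],"angular":[0,0,0],"jaw":0.2},{"translation":[0,0,-2],"angular":[0,0,0],"jaw":0.2},{"translation":[0,0,-6],"angular":[0,0,0],"jaw":0.2},{"translation":[0,0,-14],"angular":[0,0,0],"jaw":0.2},{"translation":[0,0,-24],"angular":[0,0,0],"jaw":0.2},{"translation":[0,0,-36],"angular":[0,0,0],"jaw":0.2},{"translation":[0,0,-48],"angular":[0,0,0],"jaw":0.2},{"translation":[0,0,-58],"angular":[0,0,0],"jaw":0.2}]'
python3 -m creep '[{"translation":[0,0,-10],"angular":[0,0,0],"jaw":0.2},{"translation":[0,0,-22],"angular":[0,0,0],"jaw":0.2},{"translation":[0,0,-36],"angular":[0,0,0],"jaw":0.2},{"translation":[0,0,-50],"angular":[0,0,0],"jaw":0.2},{"translation":[0,0,-62],"angular":[0,0,0],"jaw":0.2},{"translation":[0,0,-72],"angular":[0,0,0],"jaw":0.2},{"translation":[0,0,-78],"angular":[0,0,0],"jaw":0.2},{"translation":[0,0,-80],"angular":[0,0,0],"jaw":0.2}]'
python3 - <<'E'
from h import *
print(shift([533,-156,240]).round(1))
cv2.imwrite("pics/c8.png",cv2.resize(ctrl.get_image("side")[50:190,150:290,::-1],(560,560),interpolation=2))
E
```

```text
t: 20.2
ee_pos: [570.9, 211.4, 164.7]
orientation: [0.354, 3.121, 0.001]
ft_force: [0.2, -1.2, -3.8]
width: 51.2
grasp_force: 29.7
t: 21.2
ee_pos: [570.8, 211.4, 243.8]
orientation: [0.354, 3.121, 0.0]
ft_force: [0.9, -0.5, -2.9]
width: 51.3
grasp_force: 29.7
[ -45.5 -366.5    3.7]
```

View pics/c8.png

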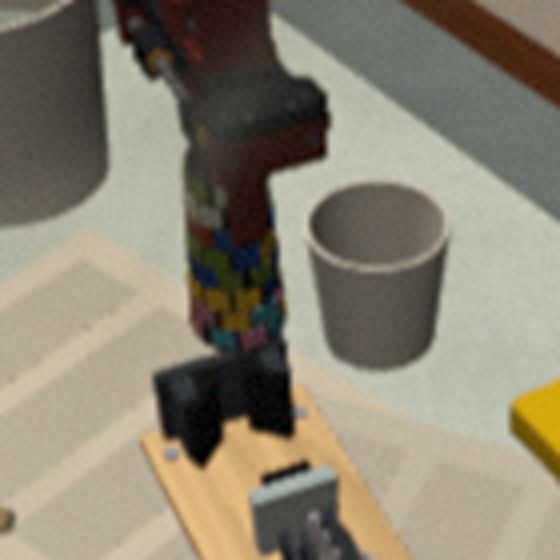

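The vase hangs upright between the fingers, clear of the clamp. I'll carry it over to the tile.

```bash
python3 -m creep '[{"translation":[-2,-10,0],"angular":[0,0,0],"jaw":0.2},{"translation":[-5,-32,-2],"angular":[0,0,0],"jaw":0.2},{"translation":[-9,-64,-5],"angular":[0,0,0],"jaw":0.2},{"translation":[-13,-100,-5],"angular":[0,0,0],"jaw":0.2},{"translation":[-18,-138,-5],"angular":[0,0,0],"jaw":0.2},{"translation":[-23,-176,-5],"angular":[0,0,0],"jaw":0.2},{"translation":[-28,-214,-5],"angular":[0,0,0],"jaw":0.2},{"translation":[-32,-248,-5],"angular":[0,0,0],"jaw":0.2}]'
python3 -m creep '[{"translation":[-4,-32,0],"angular":[0,0,0],"jaw":0.2},{"translation":[-7,-62,0],"angular":[0,0,0],"jaw":0.2},{"translation":[-10,-88,0],"angular":[0,0,0],"jaw":0.2},{"translation":[-12,-106,2],"angular":[0,0,0],"jaw":0.2},{"translation":[-13,-115,8],"angular":[0,0,0],"jaw":0.2},{"translation":[-13.5,-118,18],"angular":[0,0,0],"jaw":0.2},{"translation":[-13.5,-118,32],"angular":[0,0,0],"jaw":0.2},{"translation":[-13.5,-118,46],"angular":[0,0,0],"jaw":0.2}]'
python3 - <<'E'
from h import *
o=ctrl.get_obs();print(shift([533.5,-156,100]).round(1),o["qvel"].round(3))
E
```

```text
t: 22.25
ee_pos: [545.3, -40.2, 248.5]
orientation: [-0.356, -3.121, 0.001]
ft_force: [1.7, 0.5, -3.4]
width: 51.0
grasp_force: 29.7
t: 23.25
ee_pos: [532.9, -154.8, 201.1]
orientation: [-0.353, -3.121, -0.0]
ft_force: [0.2, -0.1, -3.7]
width: 51.6
grasp_force: 29.7
[ -0.9  -1.  101.1] [-0.001  0.145  0.089 -0.001 -0.233 -0.001]
```

```bash
python3 -m creep '[{"translation":[0,-1,14],"angular":[0,0,0],"jaw":0.2},{"translation":[0,-1,28],"angular":[0,0,0],"jaw":0.2},{"translation":[0,-1,43],"angular":[0,0,0],"jaw":0.2},{"translation":[0,-1,58],"angular":[0,0,0],"jaw":0.2},{"translation":[0,-1,72],"angular":[0,0,0],"jaw":0.2},{"translation":[0,-1,83],"angular":[0,0,0],"jaw":0.2},{"translation":[0,-1,91],"angular":[0,0,0],"jaw":0.2},{"translation":[0,-1,95],"angular":[0,0,0],"jaw":0.2}]'
python3 -m creep '[{"translation":[0,0,0.5],"angular":[0,0,0],"jaw":0.2},{"translation":[0,0,1],"angular":[0,0,0],"jaw":0.2},{"translation":[0,0,1.5],"angular":[0,0,0],"jaw":0.2},{"translation":[0,0,2],"angular":[0,0,0],"jaw":0.2},{"translation":[0,0,2.5],"angular":[0,0,0],"jaw":0.2},{"translation":[0,0,3],"angular":[0,0,0],"jaw":0.2},{"translation":[0,0,3],"angular":[0,0,0],"jaw":0.2},{"translation":[0,0,3],"angular":[0,0,0],"jaw":0.2}]'
```

```text
t: 24.25
ee_pos: [532.9, -156.5, 107.0]
orientation: [-0.354, -3.121, -0.0]
ft_force: [0.1, 0.5, -3.6]
width: 50.7
grasp_force: 29.7
t: 25.25
ee_pos: [532.9, -156.5, 104.5]
orientation: [0.354, 3.122, -0.0]
ft_force: [-0.1, 0.2, -3.6]
width: 51.3
grasp_force: 29.7
```

```bash
python3 -m creep '[{"translation":[0,0,0.5],"angular":[0,0,0],"jaw":0.2},{"translation":[0,0,1],"angular":[0,0,0],"jaw":0.2},{"translation":[0,0,2],"angular":[0,0,0],"jaw":0.2},{"translation":[0,0,3],"angular":[0,0,0],"jaw":0.2},{"translation":[0,0,4],"angular":[0,0,0],"jaw":0.2},{"translation":[0,0,5],"angular":[0,0,0],"jaw":0.2},{"translation":[0,0,5],"angular":[0,0,0],"jaw":0.2},{"translation":[0,0,5],"angular":[0,0,0],"jaw":0.2}]'
python3 -m creep '[{"translation":[0,0,0.5],"angular":[0,0,0],"jaw":0.2},{"translation":[0,0,0.5],"angular":[0,0,0],"jaw":0.2},{"translation":[0,0,1],"angular":[0,0,0],"jaw":0.2},{"translation":[0,0,1],"angular":[0,0,0],"jaw":0.2},{"translation":[0,0,1],"angular":[0,0,0],"jaw":0.2},{"translation":[0,0,1],"angular":[0,0,0],"jaw":0.2},{"translation":[0,0,1],"angular":[0,0,0],"jaw":0.2},{"translation":[0,0,1],"angular":[0,0,0],"jaw":0.2}]'
```

```text
t: 26.25
ee_pos: [532.9, -156.5, 99.5]
orientation: [-0.354, -3.122, 0.0]
ft_force: [0.8, 0.3, -4.3]
width: 50.9
grasp_force: 29.7
t: 27.25
ee_pos: [532.9, -156.5, 98.5]
orientation: [-0.354, -3.122, 0.0]
ft_force: [-0.0, 0.0, -3.5]
width: 51.0
grasp_force: 29.7
```

```bash
python3 -m creep '[{"translation":[0,0,0.5],"angular":[0,0,0],"jaw":0.2},{"translation":[0,0,1],"angular":[0,0,0],"jaw":0.2},{"translation":[0,0,1.5],"angular":[0,0,0],"jaw":0.2},{"translation":[0,0,1.5],"angular":[0,0,0],"jaw":0.2},{"translation":[0,0,1.5],"angular":[0,0,0],"jaw":0.2},{"translation":[0,0,1.5],"angular":[0,0,0],"jaw":0.2},{"translation":[0,0,1.5],"angular":[0,0,0],"jaw":0.2},{"translation":[0,0,1.5],"angular":[0,0,0],"jaw":0.2}]'
```

```text
t: 28.25
ee_pos: [533.6, -156.6, 98.0]
orientation: [0.354, 3.12, -0.0]
ft_force: [-1.5, 0.5, 7.1]
width: 51.1
grasp_force: 29.8
```

Contact: the vase stands on the tile at the expected height. I'll open gently, rise and look.

```bash
python3 -m creep '[{"translation":[0,0,-0.5],"angular":[0,0,0],"jaw":0.55},{"translation":[0,0,-0.5],"angular":[0,0,0],"jaw":0.6},{"translation":[0,0,-0.5],"angular":[0,0,0],"jaw":0.65},{"translation":[0,0,-0.5],"angular":[0,0,0],"jaw":0.75},{"translation":[0,0,-0.5],"angular":[0,0,0],"jaw":0.85},{"translation":[0,0,-0.5],"angular":[0,0,0],"jaw":1},{"translation":[0,0,-0.5],"angular":[0,0,0],"jaw":1},{"translation":[0,0,-0.5],"angular":[0,0,0],"jaw":1}]'
python3 -m creep '[{"translation":[0,0,-5],"angular":[0,0,0],"jaw":1},{"translation":[0,0,-14],"angular":[0,0,0],"jaw":1},{"translation":[0,0,-26],"angular":[0,0,0],"jaw":1},{"translation":[0,0,-42],"angular":[0,0,0],"jaw":1},{"translation":[0,0,-60],"angular":[0,0,0],"jaw":1},{"translation":[0,0,-80],"angular":[0,0,0],"jaw":1},{"translation":[0,0,-100],"angular":[0,0,0],"jaw":1},{"translation":[0,0,-115],"angular":[0,0,0],"jaw":1}]'
python3 - <<'E'
from h import *
cv2.imwrite("pics/c9.png",cv2.resize(ctrl.get_image("side")[110:310,170:370,::-1],(600,600),interpolation=2))
E
```

```text
t: 29.25
ee_pos: [532.9, -156.5, 97.5]
orientation: [0.354, 3.122, -0.0]
ft_force: [0.1, 0.0, -0.1]
width: 88.0
grasp_force: 0.0
t: 30.25
ee_pos: [533.3, -156.6, 214.4]
orientation: [0.354, 3.12, -0.001]
ft_force: [0.1, -0.1, -0.4]
width: 87.9
grasp_force: 0.0
```

View pics/c9.png

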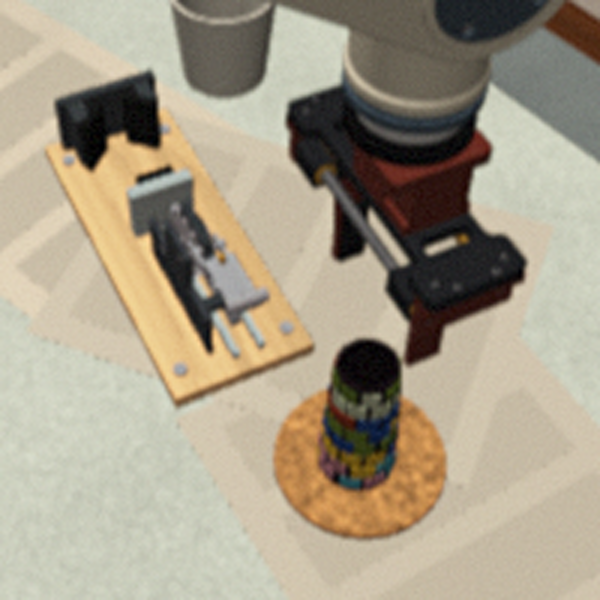

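The vase stands upright in the middle of the tile (foot near crop (358,465)), the jaw is back, the lever is up again and the gripper is clear. I'll hand it in.

```bash
python3 -c "
from workcell import ctrl
print(ctrl.close_job())"
```

```text
the job is handed in; nothing more can be done
None
```

The job is handed in at about 30 s: I pressed the lever at up to about 14 N until the jaw was fully back, then let go and stood the vase upright in the middle of the cork tile, touching nothing else.

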